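Put three hand planes back into their own cradles

ROBOT

A 6-joint arm with a two-finger parallel gripper is mounted at the origin on the work surface. World frame = base frame: x ahead of the robot, y to its left, z up, the work surface at z = 0. Lengths are in mm, angles in rad, forces in N, time in s.
With the tool pointing down it reaches from about 400 to 925 mm from the base axis. Payload 12.5 kg.
Tool frame: the origin (TCP) lies midway between the tips of the shut fingers; the grasp point (between the pads) lies 19 mm behind it (env.pinch_z is the z of the grasp point in the tool frame, in mm); z points along the fingers, y is the line along which they close (so a half turn about z gives the same grasp; the last joint's range is limited). The gripper opens to 95 mm and grips with 3 to 60 N. Pads are 20 mm wide; open, the fingers measure 119 mm over their backs; the gripper's body (75 mm by 180 mm) begins 59 mm behind the grasp point.
Start: joints at [-1.353, 0.491, 1.559, -0, 1.092, -0.106], TCP at [198.88, -592.531, 214.661] pointing down, gripper open.
Joint ranges: [-3.1, 3.1], [-0.84, 2.19], [0.05, 2.79], [-1.13, 4.28], [0.06, 2.93], [-2.69, 2.69]. Speed limits (rad/s): [2.22, 2.22, 2.79, 3.14, 3.14, 3.14].

INTERFACE

Orientations are given as [roll, pitch, yaw] about the fixed x, y, z axes, in that order (R = Rz(yaw) Ry(pitch) Rx(roll)).
In Python, from cell import env, eyes gives the robot as it stands.
- The arm moves only by the shell command python3 -m inch 'ROWS'. ROWS is JSON, a list of rows, each a list of 3 entries, a list of its own where there are three numbers: the shift along the tool's x, y, z in units of 60 mm (1.0 is 60 mm), then the turn about the tool's z in units of 5 degrees (1.0 is 5 degrees), then the closure, from -1 (fully open) to 1 (shut). In form: [[[tx, ty, tz], turn, claw], ...]. A call has exactly 10 rows; each row shifts and turns the commanded pose from where the row before left it, along the tool's axes as they then stand; what a row does not reach is not made up. A row lasts 1/8 s, in which the tool goes at most 62.5 mm and 10.7 degrees, less where a joint would pass 70% of its speed; a pose out of reach is approached as far as the arm can. A call is refused whole if a number of a shift passes 1 or a number of a turn 1, either way. A call with a gripper value outside its range is refused whole. The fingers move at their own pace and stop on an object; the grip force is fixed at half the most. Time passes only in rows, so rows that do not move let the fingers close, or fill a call up. It gives the time, the measured TCP pose, the force, the opening and the grip force at its end, in the units of the state.
- env.state(): the state, without advancing time (a new reading comes with each control period).
- eyes.read_camera(name): name is "side" or "top" or "wrist"; returns a dict with "pixels" (420x560x3 uint8, red, green, blue), "fx", "fy", "cx", "cy" (pixels), "extrinsics" (4x4, takes a point from world to camera coordinates). Camera axes: x right, y down, z forward; pixel columns grow to the right and rows downward; lengths in mm; the calibration is good to about 2 mm. A picture is of the moment at which its call begins. There is no depth.
- env.job_done(): hands the job in; it is judged then, once.
Trained networks look in a picture, given as the dict that the camera call returned (one of the last four; its "shot" number tells which), for a name from the list of things; names that differ only in an ending like _2 or _b are one class to them, and where a whole thing is asked for, a point or a joint stands for the part that bears it (a point fixed in the world has none). Each returns a list of dicts, best first, with "score" (0 to 1); they miss things now and then, are a little off and sometimes report something else, mostly with a low value. They report only what shows in the picture. A call takes as long as a camera call. They do not tell look-alikes from the thing itself.
- eyes.boxes_of(name, picture): "centre" ([row, column] in pixels, amid what is visible of it).
- eyes.cut_out(name, picture): "mask" (420x560 bool, what is visible of it) and "centre" ([row, column] in pixels, amid what is visible of it).
- eyes.spot_point(name, picture): "centre" ([row, column] in pixels: a listed point, or the origin of a listed thing).
The state is a dict: "t": time; "joints": joint angles; "qvel": joint speeds; "tau": joint torques, N m; "eef_pos": TCP position; "tcp_rot": TCP orientation; "ft_force": force on the tool from outside, world axes, zero at the start; "moment": the same for the moment, N m; "opening": opening from 0.0 (shut) to 1.0 (fully open); "grip_force": force on a finger pad.
Only numpy, scipy, OpenCV 4.12 (cv2) and the standard library are available. Lean on these libraries where they do the work, as an engineer would, in place of code of your own. Each camera call takes 0.05 s, during which the arm holds its last target. There are 200 camera calls.

TASK

The three hand planes on the workbench have been put back into each other's cradles. Lay each plane sole down in the cradle made to its own length (the short brass plane in the short red-felt cradle, the medium iron plane in the medium green-felt one, the long wooden plane in the long blue-felt one), lengthwise between the lips and centred, using the cork mat as the free spot to park the plane that is in the way. Set the planes down without dropping or tipping them, and leave the oil bottle, the marking knife and the pencil that lie among them where they are.

Things in the scene. Friction and masses are not known exactly. Their poses are not given: they have to be found in the camera images.
- brass_plane: the short hand plane: brass, 110 mm long, 40 mm wide, dark-wood lever cap, brass knob near the toe. Origin at the centre of its sole, x along its length to the toe, z up. Grip from above across the 40 mm width at its middle: flat sides up to 27 mm above the sole, balanced there; 38 mm high in all, about 0.5 kg. Starts sole down, lengthwise in a wrong cradle.
- iron_plane: the medium hand plane: dark iron, 150 mm long, 48 mm wide, bright steel lever cap, dark-wood knob near the toe. Origin at the centre of its sole, x along its length to the toe, z up. Grip from above across the 48 mm width at its middle: flat sides up to 30 mm above the sole, balanced there; 43 mm high in all, about 0.7 kg. Starts sole down, lengthwise in a wrong cradle.
- wooden_plane: the long hand plane: light beech, 190 mm long, 54 mm wide, a rounded horn near the toe, hand rest at the back, iron between. Origin at the centre of its sole, x along its length to the toe, z up. Grip from above across the 54 mm width at its middle: flat sides up to 44 mm above the sole, balanced there; 80 mm high in all, about 0.6 kg. Starts sole down, lengthwise in a wrong cradle.
- short_cradle: light-wood storage cradle, fixed to the bench, for the short brass plane: flat board 125 mm long (x) by 78 mm (y), its red felt 10 mm above the bench, a lip along each long side (6 mm wide, top 14 mm above the bench, 66 mm between lips), ends open. A plane may face either way in it. Origin at its centre, at bench height. A wrong plane lies in it at the start.
- medium_cradle: light-wood storage cradle, fixed to the bench, for the medium iron plane: flat board 165 mm long (x) by 78 mm (y), its green felt 10 mm above the bench, a lip along each long side (6 mm wide, top 14 mm above the bench, 66 mm between lips), ends open. A plane may face either way in it. Origin at its centre, at bench height. A wrong plane lies in it at the start.
- long_cradle: light-wood storage cradle, fixed to the bench, for the long wooden plane: flat board 205 mm long (x) by 78 mm (y), its blue felt 10 mm above the bench, a lip along each long side (6 mm wide, top 14 mm above the bench, 66 mm between lips), ends open. A plane may face either way in it. Origin at its centre, at bench height. A wrong plane lies in it at the start.
- cork_mat: the free spot: a bare brown cork mat fixed to the bench, 220 mm (x) by 100 mm (y), 4 mm thick. Origin at its centre on the bench surface. Empty at the start, room for one plane.
- oil_bottle: bystander: a small white oil bottle with a yellow band and red spout, 36 mm across and 98 mm high, standing among the cradles. Origin at the centre of its underside, z up.
- marking_knife: bystander: a marking knife lying flat among the cradles, dark-wood handle and short steel blade, 150 mm long (x, blade at +x), 15 mm wide, 12 mm high. Origin at its middle, on the bench; z up.
- carpenter_pencil: bystander: a flat red carpenter's pencil lying among the cradles, 185 mm long (x), 14 mm wide, 8 mm high. Origin at its middle, on the bench; z up.
There are look-alikes about, which are no part of the job. Leave any turquoise look-alike of the iron_plane alone. What is shaped like the medium_cradle but orange is not meant.

How it is judged (in metres and radians):
On the way:
1. one of the planes has been parked, sole down and let go, on the cork mat (((horizontal distance between brass_plane and cork_mat below 0.04 m and z of brass_plane in the frame of cork_mat below 0.008 m and angle between brass_plane's own z axis and vertical below 0.06 rad and contact force between the fingers and brass_plane below 0.1 N) or (horizontal distance between iron_plane and cork_mat below 0.04 m and z of iron_plane in the frame of cork_mat below 0.008 m and angle between iron_plane's own z axis and vertical below 0.06 rad and contact force between the fingers and iron_plane below 0.1 N) or (horizontal distance between wooden_plane and cork_mat below 0.04 m and z of wooden_plane in the frame of cork_mat below 0.008 m and angle between wooden_plane's own z axis and vertical below 0.06 rad and contact force between the fingers and wooden_plane below 0.1 N))), for 0.2 s.
At the end, for the whole second after the job is handed in: Each plane lies at rest and let go, sole flat on the felt of its own cradle: centre within 15 mm of the cradle's centre, its length within 0.2 rad of the cradle's (either way round), tilted less than 0.06 rad, sole within 4 mm of the felt's height (horizontal distance between brass_plane and short_cradle below 0.015 m and z of brass_plane in the frame of short_cradle between 0.006 and 0.0135 m and angle between the x axis of brass_plane and the x axis of short_cradle, either way round below 0.2 rad and angle between each of brass_plane, iron_plane, wooden_plane's own z axis and vertical below 0.06 rad and linear speed of each of brass_plane, iron_plane, wooden_plane below 0.02 m/s and contact force between the fingers and brass_plane below 0.1 N and horizontal distance between iron_plane and medium_cradle below 0.015 m and z of iron_plane in the frame of medium_cradle between 0.006 and 0.0135 m and angle between the x axis of iron_plane and the x axis of medium_cradle, either way round below 0.2 rad and contact force between the fingers and iron_plane below 0.1 N and horizontal distance between wooden_plane and long_cradle below 0.015 m and z of wooden_plane in the frame of long_cradle between 0.006 and 0.0135 m and angle between the x axis of wooden_plane and the x axis of long_cradle, either way round below 0.2 rad and contact force between the fingers and wooden_plane below 0.1 N); the robot touches nothing.
It fails at once if a plane is dropped: let go more than about 10 mm above where it comes to rest ((height (world z) of brass_plane above 0.022 m and contact force between the fingers and brass_plane below 0.02 N) or (height (world z) of iron_plane above 0.022 m and contact force between the fingers and iron_plane below 0.02 N) or (height (world z) of wooden_plane above 0.022 m and contact force between the fingers and wooden_plane below 0.02 N)).
It fails at once if a plane is tipped over (more than 35 degrees) (angle between any of brass_plane, iron_plane, wooden_plane's own z axis and vertical above 0.6 rad).
It fails at once if the oil bottle, the marking knife or the carpenter's pencil is pushed more than 25 mm from its place, or the bottle knocked over (distance of any of oil_bottle, marking_knife, carpenter_pencil from where it was at the start of the episode above 0.025 m or angle between oil_bottle's own z axis and vertical above 0.5 rad).
It also fails if it takes over 120 s, if anything falls off the work surface, if the arm or the gripper's body presses on something with over 40 N, if the wrist force passes 120 N, or if a joint passes its speed limit or range.

## Working session

There is one attempt and no reset: what is moved stays moved. The work goes in short steps, Python scripts to look and compute and a shell command to move; the robot and the scene stay as the last step left them, time stands still between calls to the robot, and variables do not carry over. Pictures are saved under pics/ and viewed, at most 14 in all, crops included, and the job is handed in when it is done.

```bash
mkdir -p pics; ls
cat > h.py <<'E'
import numpy as np, cv2
from cell import env, eyes
def save(p,f): cv2.imwrite('pics/'+f,p['pixels'][:,:,::-1])
def proj(p,X):
    X=np.atleast_2d(X).astype(float); E=np.array(p['extrinsics']); c=X@E[:3,:3].T+E[:3,3]
    return np.c_[p['fx']*c[:,0]/c[:,2]+p['cx'],p['fy']*c[:,1]/c[:,2]+p['cy']]  # col,row
def ray(p,rc):
    E=np.array(p['extrinsics']);R=E[:3,:3];o=-R.T@E[:3,3]
    d=R.T@np.array([(rc[1]-p['cx'])/p['fx'],(rc[0]-p['cy'])/p['fy'],1]);return o,d/np.linalg.norm(d)
def atz(p,rc,z):
    o,d=ray(p,rc);return o+d*(z-o[2])/d[2]
def tri(a,ra,b,rb):
    o1,d1=ray(a,ra);o2,d2=ray(b,rb)
    s=np.linalg.lstsq(np.c_[d1,-d2],o2-o1,rcond=None)[0]
    P=o1+s[0]*d1;Q=o2+s[1]*d2;return (P+Q)/2,np.linalg.norm(P-Q)
E
python3 - <<'E'
from h import *
N="brass_plane iron_plane wooden_plane short_cradle medium_cradle long_cradle cork_mat oil_bottle marking_knife carpenter_pencil".split()
P={}
for c in ("top","side","wrist"):
    p=P[c]=eyes.read_camera(c); save(p,c+'0.png')
    if c=='wrist': continue
    for n in N:
        for d in eyes.spot_point(n,p)[:3]: print(c,n,np.round(d['centre']),round(d['score'],2),np.round(atz(p,d['centre'],10)[:2]))
for c in P: print(c,np.round(ray(P[c],(210,280)),2))
print(env.state()['tcp_rot'],env.pinch_z)
E
```

```text
pics
top brass_plane [162. 201.] 0.79 [585. 117.]
top iron_plane [161. 276.] 0.85 [ 588. -101.]
top iron_plane [234. 253.] 0.66 [376. -37.]
top wooden_plane [188. 371.] 0.93 [ 511. -375.]
top short_cradle [162. 276.] 0.67 [ 586. -100.]
top medium_cradle [190. 369.] 0.88 [ 506. -369.]
top medium_cradle [184. 240.] 0.46 [519.   2.]
top medium_cradle [162. 279.] 0.45 [ 586. -110.]
top long_cradle [165. 204.] 0.71 [575. 108.]
top long_cradle [160. 278.] 0.71 [ 592. -108.]
top cork_mat [198. 112.] 0.55 [478. 371.]
top oil_bottle [185. 240.] 0.49 [518.   2.]
top marking_knife [182. 158.] 0.75 [523. 240.]
top carpenter_pencil [200. 322.] 0.75 [ 476. -233.]
side brass_plane [268. 227.] 0.93 [582. 114.]
side iron_plane [244. 303.] 0.65 [375. -13.]
side wooden_plane [176. 278.] 0.77 [ 505. -392.]
side short_cradle [225. 243.] 0.62 [577. -82.]
side short_cradle [307. 242.] 0.5 [509. 249.]
side medium_cradle [183. 272.] 0.74 [ 523. -345.]
side medium_cradle [162. 320.] 0.74 [ 354. -520.]
side long_cradle [274. 226.] 0.82 [577. 137.]
side cork_mat [355. 245.] 0.65 [473. 384.]
side oil_bottle [244. 256.] 0.57 [518.   4.]
side oil_bottle [358. 246.] 0.47 [471. 391.]
side marking_knife [304. 243.] 0.53 [508. 238.]
side carpenter_pencil [203. 280.] 0.67 [ 475. -219.]
top [[ 3.39320e+02 -1.09340e+02  1.29805e+03]
 [ 8.00000e-02 -0.00000e+00 -1.00000e+00]]
side [[ 3.0878e+02  9.1653e+02  8.2077e+02]
 [ 1.2000e-01 -8.0000e-01 -5.9000e-01]]
wrist [[ 2.7288e+02 -5.6785e+02  3.8435e+02]
 [-2.7000e-01 -8.0000e-02 -9.6000e-01]]
[3.14148644e+00 4.06751631e-05 3.23801568e-01] -18.8
```

Run:
```python
import cv2
a=cv2.imread('pics/top0.png')[100:300,60:460]; cv2.imwrite('pics/top0c.png',cv2.resize(a,(800,400),interpolation=cv2.INTER_CUBIC))
```

```text
(no output)
```

View pics/top0c.png

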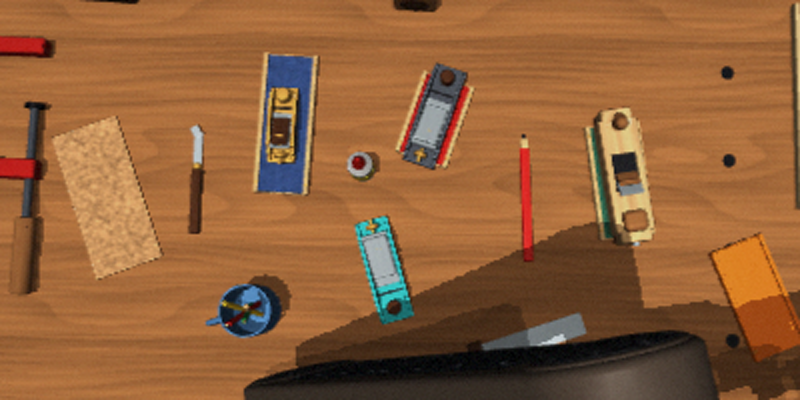

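View pics/side0.png

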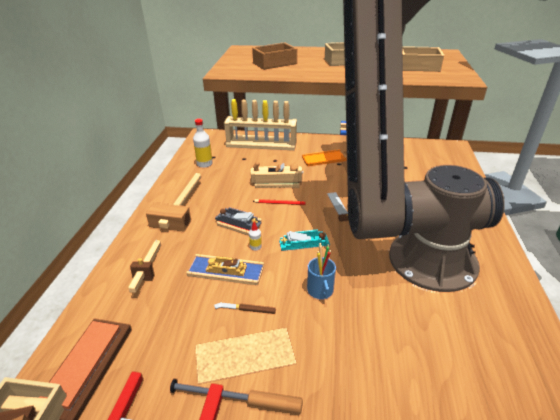

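The top picture shows:
- brass in the blue (long) cradle at (162,201)
- dark iron in the red (short) cradle at (161,276)
- wooden in the green (medium) cradle at (188,371)
- mat at (198,112)

**Candidates:** The iron plane could be (161,276), which is dark, or (234,253), which is turquoise. I take the dark one. The medium cradle could be the green felt at (190,369) or the orange one at (248,438). I take the green one. The enlarged crop confirms both choices.

Plan: brass to mat, wooden to long, iron to medium, brass to short.

```bash
cat >> h.py <<'E'
def togo(x,y,z,yaw):
    s=env.state();e=np.array(s['eef_pos']);w=s['tcp_rot'][2]
    d=np.array([x,y,z])-e;c,n=np.cos(w),np.sin(w)
    dy=(yaw-w+np.pi/2)%np.pi-np.pi/2
    print('t',round(s['t'],2),'pos',np.round(e,1),'yaw',round(w,3),'j6',round(s['joints'][5],2),'op',round(s['opening'],3),'gf',round(s['grip_force'],1),'| togo units',np.round(np.array([c*d[0]+n*d[1],n*d[0]-c*d[1],-d[2]])/60,3),'turn',round(-np.degrees(dy)/5,3))
def rect(p,mask,z):
    q=np.argwhere(mask); pts=np.array([atz(p,r,z)[:2] for r in q[::max(1,len(q)//3000)]],np.float32)
    (c,(w,h),a)=cv2.minAreaRect(pts); a=np.radians(a)
    if h>w: w,h,a=h,w,a+np.pi/2
    a=(a+np.pi/2)%np.pi-np.pi/2
    return np.round(c,1),round(w),round(h),round(a,3)
E
python3 -m inch '[[[0.2,-0.2,-0.1],0,-1],[[0.4,-0.4,-0.1],0,-1],[[0.5,-0.5,-0.1],0,-1],[[0.5,-0.5,-0.1],0,-1],[[0.5,-0.5,-0.1],0,-1],[[0.5,-0.5,-0.1],0,-1],[[0.5,-0.5,-0.1],0,-1],[[0.5,-0.5,0],0,-1],[[0.5,-0.5,0],0,-1],[[0.5,-0.5,0],0,-1]]'
python3 - <<'E'
from h import *
w=eyes.read_camera('wrist');save(w,'w1.png')
for n in ("iron_plane","short_cradle","wooden_plane","medium_cradle"):
    for d in eyes.spot_point(n,w)[:2]: print(n,np.round(d['centre']),round(d['score'],2),np.round(atz(w,d['centre'],10)[:2]))
    for d in eyes.cut_out(n,w)[:2]: print('  m',np.round(d['centre']),round(d['score'],2),d['mask'].sum(),rect(w,d['mask'],12))
togo(585,115,250,-0.06)
E
```

```text
t: 2.4
eef_pos: [372.9, -240.9, 257.2]
tcp_rot: [3.141, -0.001, 0.324]
ft_force: [-0.1, -0.4, -0.5]
opening: 1.004
grip_force: 0.0
iron_plane [113. 121.] 0.58 [381. -36.]
  m [111. 113.] 0.91 6616 (array([375.7, -28.6]), 148, 62, np.float64(0.285))
  m [  4. 222.] 0.51 136 (array([ 526.3, -116.6]), 22, 10, np.float64(-1.246))
  m [ 87. 438.] 0.34 11613 (array([ 513.6, -379.6]), 213, 73, np.float64(0.159))
wooden_plane [ 98. 428.] 0.98 [ 511. -371.]
  m [ 90. 439.] 0.57 11673 (array([ 513.6, -379.4]), 213, 74, np.float64(0.16))
medium_cradle [271. 498.] 0.77 [ 340. -555.]
  m [ 94. 399.] 0.8 2059 (array([ 503.5, -334.1]), 164, 19, np.float64(0.162))
  m [243. 506.] 0.69 3909 (array([ 380.9, -545.4]), 86, 85, np.float64(-1.211))
t 2.85 pos [ 372.4 -243.7  256.6] yaw 0.323 j6 0.52 op 0.999 gf 0.0 | togo units [ 5.256 -4.547  0.11 ] turn 4.383
```

View pics/w1.png

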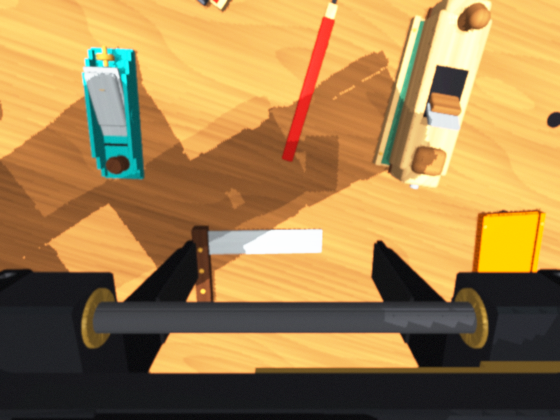

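The wrist view shows the turquoise look-alike at (110,115), the wooden plane on the green felt at (90,440), and the pencil at (75,315). Next I go in front of the blue cradle.

```bash
python3 -m inch '[[[0.2,-0.3,0],0,-1],[[0.4,-0.55,0],0,-1],[[0.4,-0.55,0],0,-1],[[0.4,-0.55,0],0,-1],[[0.4,-0.55,0],0,-1],[[0.4,-0.6,0],0.5,-1],[[0.4,-0.55,0],0.9,-1],[[0.4,-0.55,0],1,-1],[[0.3,-0.4,0],1,-1],[[0.1,-0.2,0],1,-1]]'
cat > look.py <<'E'
import sys
from h import *
w=eyes.read_camera('wrist');save(w,sys.argv[1]+'.png')
import pickle;pickle.dump(w,open(sys.argv[1]+'.pkl','wb'))
print('cam',np.round(ray(w,(210,280))[0]))
for n in sys.argv[2:]:
    for d in eyes.spot_point(n,w)[:2]: print(n,np.round(d['centre'],1),round(d['score'],2),'z10:',np.round(atz(w,d['centre'],10)[:2],1))
    for d in eyes.cut_out(n,w)[:2]: print('  m',np.round(d['centre']),round(d['score'],2),d['mask'].sum(),rect(w,d['mask'],12))
togo(585,115,250,-0.06)
E
python3 look.py w2 brass_plane long_cradle
```

```text
t: 4.1
eef_pos: [491.1, 89.5, 256.3]
tcp_rot: [3.142, 0.0, -0.063]
ft_force: [-0.5, 0.2, 0.6]
opening: 1.003
grip_force: 0.0
cam [569.  84. 426.]
brass_plane [ 95.2 255.6] 0.95 z10: [585.5 116.4]
  m [ 94. 254.] 0.87 3863 (array([581.8, 119.8]), 115, 47, np.float64(-0.041))
  m [ 78. 272.] 0.73 8661 (array([583.5, 115.2]), 198, 79, np.float64(-0.054))
t 4.35 pos [490.1  88.  256.5] yaw -0.059 j6 1.68 op 1.001 gf 0.0 | togo units [ 1.552 -0.542  0.108] turn 0.01
```

View pics/w2.png

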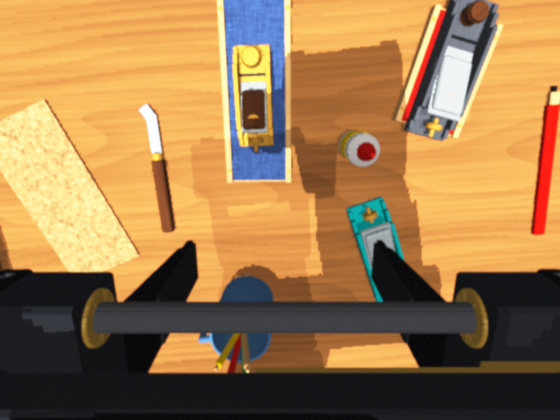

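The wrist picture shows brass at (95,255) in the blue cradle, iron at (65,455) in the red cradle, bottle at (148,360), knife at (170,158) and mat at (185,65). I take a second view from further left to get heights.

```bash
python3 -m inch '[[[0,-0.2,-0.1],0,-1],[[0,-0.4,-0.2],0,-1],[[0,-0.5,-0.3],0,-1],[[0,-0.5,-0.3],0,-1],[[0,-0.3,0],0,-1],[[0,-0.1,0],0,-1],[[0,0,0],0,-1],[[0,0,0],0,-1],[[0,0,0],0,-1],[[0,0,0],0,-1]]'
python3 look.py w3 brass_plane cork_mat long_cradle iron_plane
cat > t.py <<'E'
from h import *; import pickle,sys
a,b=[pickle.load(open(f+'.pkl','rb')) for f in sys.argv[1:3]]
v=list(map(float,sys.argv[3:]))
for i in range(0,len(v),4): P,r=tri(a,v[i:i+2],b,v[i+2:i+4]);print(np.round(P,1),round(r,1))
E
```

```text
t: 5.6
eef_pos: [497.6, 208.2, 310.6]
tcp_rot: [3.141, -0.0, -0.061]
ft_force: [0.8, 0.9, 0.0]
opening: 1.001
grip_force: 0.0
cam [576. 203. 480.]
brass_plane [ 97.2 348.1] 0.69 z10: [584.5 118.8]
  m [ 92. 355.] 0.94 2965 (array([582.2, 114.7]), 114, 45, np.float64(-0.032))
cork_mat [186.7 165.4] 0.92 z10: [479.8 376.6]
  m [178. 163.] 0.95 10204 (array([480.3, 372. ]), 215, 99, np.float64(0.35))
  m [ 78. 337.] 0.6 7135 (array([587.1, 115.6]), 206, 81, np.float64(-0.06))
iron_plane [236.5 448.1] 0.98 z10: [380.5 -26.4]
iron_plane [ 76.7 520.2] 0.58 z10: [ 596.3 -102.9]
  m [ 72. 526.] 0.79 5877 (array([ 597.4, -110.3]), 153, 68, np.float64(-0.321))
  m [232. 451.] 0.65 3545 (array([380., -32.]), 151, 59, np.float64(0.285))
t 6.05 pos [497.5 208.6 310.6] yaw -0.06 j6 1.91 op 0.998 gf 0.0 | togo units [1.549 1.47  1.01 ] turn -0.001
```

View pics/w3.png

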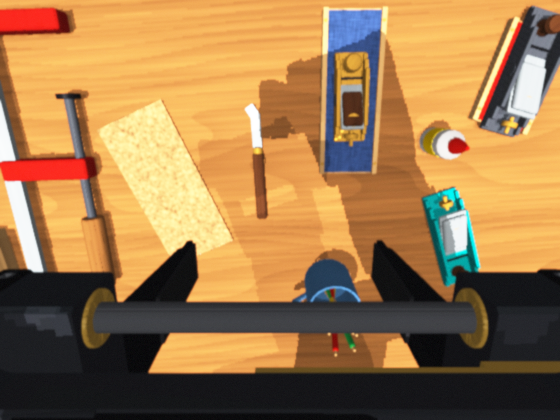

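This view shows the mat whole with corners at (100,162), (130,100), (240,232) and (262,180). The blue cradle is centred at (92,355), and its measured 206x81 matches the given size.

```bash
python3 t.py w2 w3 95.2 255.6 97.2 348.1 55 252 62 353
python3 - <<'E'
from h import *
togo(585,117,100,-0.06)
E
```

```text
[585.2 117.1   1. ] 1.2
[625.5 115.4  27.1] 1.0
t 6.05 pos [497.5 208.6 310.6] yaw -0.06 j6 1.91 op 0.998 gf 0.0 | togo units [1.547 1.437 3.51 ] turn -0.001
```

```bash
python3 -m inch '[[[0.15,0.15,0.3],0,-1],[[0.3,0.3,0.6],0,-1],[[0.3,0.3,0.6],0,-1],[[0.3,0.3,0.6],0,-1],[[0.3,0.3,0.6],0,-1],[[0.15,0.09,0.5],0,-1],[[0.05,0,0.3],0,-1],[[0,0,0],0,-1],[[0,0,0],0,-1],[[0,0,0],0,-1]]'
python3 - <<'E'
from h import *
togo(585,117,18,-0.05)
w=eyes.read_camera('wrist')
for d in eyes.cut_out('brass_plane',w)[:2]: print(d['score'],rect(w,d['mask'],30),d['centre'])
save(w,'w4.png')
E
```

```text
t: 7.3
eef_pos: [585.4, 117.1, 101.8]
tcp_rot: [-3.141, -0.002, -0.06]
ft_force: [0.1, -0.4, -0.1]
opening: 0.997
grip_force: 0.0
t 7.3 pos [585.4 117.1 101.8] yaw -0.06 j6 1.72 op 0.997 gf 0.0 | togo units [-0.007  0.003  1.397] turn -0.111
0.71 (array([581.2, 118. ]), 118, 41, np.float64(-0.029)) [210.3, 284.7]
```

View pics/w4.png

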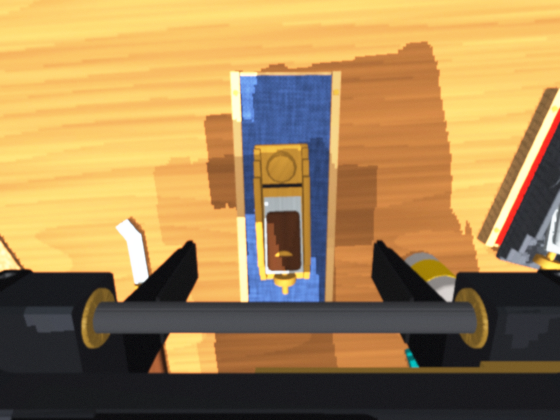

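The brass plane is centred between the open fingers at (210,283), and the bottle at (275,430) stays clear. Next is the descent and grip.

```bash
python3 -m inch '[[[0,0,0.3],0,-1],[[0,0,0.4],0,-1],[[0,0,0.4],0,-1],[[0,0,0.2],0,-1],[[0,0,0.08],0,-1],[[0,0,0],0,-1],[[0,0,0],0,0.5],[[0,0,0],0,1],[[0,0,0],0,1],[[0,0,0],0,1]]'
python3 -m inch '[[[0,0,0],0,1],[[0,0,0],0,1],[[0,0,0],0,1],[[0,0,0],0,1],[[0,0,-0.1],0,1],[[0,0,-0.3],0,1],[[0,0,-0.4],0,1],[[0,0,-0.4],0,1],[[0,0,-0.3],0,1],[[0,0,0],0,1]]'
python3 - <<'E'
from h import *
togo(479,375,100,.35)
E
```

```text
t: 8.65
eef_pos: [585.2, 116.8, 17.9]
tcp_rot: [3.142, -0.0, -0.06]
ft_force: [-0.3, 0.3, 0.3]
opening: 0.638
grip_force: 0.0
t: 9.9
eef_pos: [585.8, 116.8, 109.9]
tcp_rot: [-3.141, -0.003, -0.06]
ft_force: [-0.1, -0.1, -5.3]
opening: 0.42
grip_force: 29.9
t 9.9 pos [585.8 116.8 109.9] yaw -0.06 j6 1.72 op 0.42 gf 29.9 | togo units [-2.035 -4.189  0.164] turn -4.699
```

```bash
python3 -m inch '[[[-0.1,-0.2,0],0,1],[[-0.2,-0.4,0],0,1],[[-0.25,-0.5,0],0,1],[[-0.25,-0.55,0],0,1],[[-0.3,-0.55,0],0,1],[[-0.3,-0.55,0],0,1],[[-0.25,-0.55,0],0,1],[[-0.2,-0.5,0],0,1],[[-0.15,-0.3,0],0,1],[[-0.04,-0.09,0],0,1]]'
python3 -m inch '[[[0,0,0],-0.4,1],[[0,0,0],-0.8,1],[[0,0,0],-0.9,1],[[0,0,0],-0.9,1],[[0,0,0.2],-0.9,1],[[0,0,0.3],-0.6,1],[[0,0,0.2],-0.2,1],[[0,0,0],0,1],[[0,0,0],0,1],[[0,0,0],0,1]]'
python3 look.py w5 cork_mat
python3 - <<'E'
from h import *
togo(479,375,13,.35)
E
```

```text
t: 11.15
eef_pos: [477.2, 375.8, 107.2]
tcp_rot: [3.141, 0.001, -0.059]
ft_force: [0.4, -0.8, -4.9]
opening: 0.42
grip_force: 29.9
t: 12.4
eef_pos: [478.4, 375.2, 66.4]
tcp_rot: [-3.141, -0.001, 0.35]
ft_force: [0.3, -0.3, -4.5]
opening: 0.417
grip_force: 29.9
cam [552. 402. 236.]
  m [126. 282.] 0.73 21573 (array([481. , 376.7]), 211, 96, np.float64(0.353))
t 12.55 pos [478.2 375.2  66.2] yaw 0.35 j6 1.78 op 0.417 gf 29.9 | togo units [ 0.185  4.683 -3.064] turn 4.697
t 12.55 pos [478.2 375.2  66.2] yaw 0.35 j6 1.78 op 0.417 gf 29.9 | togo units [0.011 0.007 0.886] turn -0.001
```

View pics/w5.png

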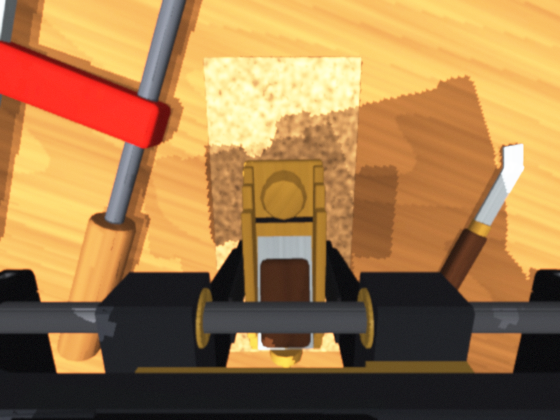

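The held brass plane is over the mat, centred on it at column 282, with the knife clear on the right. I set it down.

```bash
python3 -m inch '[[[0,0,0.15],0,1],[[0,0,0.25],0,1],[[0,0,0.25],0,1],[[0,0,0.15],0,1],[[0,0,0.08],0,1],[[0,0,0.02],0,1],[[0,0,0],0,1],[[0,0,0],0,0],[[0,0,0],0,-1],[[0,0,0],0,-1]]'
python3 -m inch '[[[0,0,0],0,-1],[[0,0,0],0,-1],[[0,0,-0.2],0,-1],[[0,0,-0.5],0,-1],[[0,0,-0.6],0,-1],[[0,0,-0.7],0,-1],[[0,0,-0.7],0,-1],[[0,0,-0.6],0,-1],[[0,0,-0.4],0,-1],[[0,0,0],0,-1]]'
python3 - <<'E'
from h import *
togo(440,-350,250,0.16)
togo(479,375,13,.35)
p=eyes.read_camera('top')
for d in eyes.cut_out('brass_plane',p)[:1]: print(d['score'],rect(p,d['mask'],25))
for n in ('wooden_plane','medium_cradle'):
  for d in eyes.cut_out(n,p)[:2]: print(n,d['score'],rect(p,d['mask'],12))
E
```

```text
t: 13.8
eef_pos: [478.3, 375.2, 12.1]
tcp_rot: [-3.142, -0.001, 0.35]
ft_force: [0.9, 0.5, 0.1]
opening: 0.655
grip_force: 0.0
t: 15.05
eef_pos: [478.5, 375.4, 236.1]
tcp_rot: [-3.141, -0.004, 0.35]
ft_force: [-0.8, -0.2, -0.3]
opening: 1.001
grip_force: 0.0
t 15.05 pos [478.5 375.4 236.1] yaw 0.35 j6 1.78 op 1.001 gf 0.0 | togo units [-4.749 11.136 -0.231] turn 2.178
t 15.05 pos [478.5 375.4 236.1] yaw 0.35 j6 1.78 op 1.001 gf 0.0 | togo units [0.006 0.009 3.719] turn 0.001
0.61 (array([474. , 367.3]), 111, 50, np.float64(0.358))
wooden_plane 0.84 (array([ 511.6, -376.7]), 200, 66, np.float64(0.166))
medium_cradle 0.75 (array([ 341.4, -564.7]), 166, 85, np.float64(0.379))
medium_cradle 0.58 (array([ 502.9, -339.4]), 164, 18, np.float64(0.134))
```

Brass is parked. On to the wooden plane.

```bash
python3 -m inch '[[[-0.1,0.3,-0.05],0,-1],[[-0.2,0.5,-0.05],0,-1],[[-0.25,0.6,-0.1],0,-1],[[-0.25,0.6,0],0,-1],[[-0.25,0.6,0],0,-1],[[-0.25,0.6,0],0,-1],[[-0.25,0.6,0],0,-1],[[-0.25,0.6,0],0,-1],[[-0.25,0.6,0],0,-1],[[-0.25,0.6,0],0,-1]]'
python3 -m inch '[[[-0.25,0.6,0],0,-1],[[-0.25,0.6,0],0,-1],[[-0.25,0.6,0],0,-1],[[-0.25,0.6,0],0,-1],[[-0.25,0.6,0],0,-1],[[-0.25,0.6,0],0,-1],[[-0.25,0.6,0],0,-1],[[-0.25,0.6,0],0,-1],[[-0.25,0.6,0],0,-1],[[-0.2,0.4,0],0.4,-1]]'
python3 -m inch '[[[0,0,0],0.5,-1],[[0,0,0],0.7,-1],[[0,0,0],0.5,-1],[[0,0,0],0.1,-1],[[0,0,0],0,-1],[[0,0,0],0,-1],[[0,0,0],0,-1],[[0,0,0],0,-1],[[0,0,0],0,-1],[[0,0,0],0,-1]]'
python3 look.py w6 wooden_plane medium_cradle
```

```text
t: 16.5
eef_pos: [462.8, 10.2, 245.6]
tcp_rot: [-3.142, 0.001, 0.35]
ft_force: [1.2, 0.5, 0.2]
opening: 1.0
grip_force: 0.0
t: 17.75
eef_pos: [443.8, -366.9, 245.4]
tcp_rot: [-3.141, 0.0, 0.312]
ft_force: [0.8, -0.1, 0.3]
opening: 1.0
grip_force: 0.0
t: 19.0
eef_pos: [444.9, -365.2, 245.8]
tcp_rot: [3.142, 0.0, 0.158]
ft_force: [-0.1, 0.0, -0.1]
opening: 0.999
grip_force: 0.0
cam [ 522. -353.  416.]
wooden_plane [120.4 295.6] 0.73 z10: [ 510.9 -368.1]
  m [113. 300.] 0.89 9645 (array([ 507.9, -372. ]), 212, 60, np.float64(0.159))
medium_cradle [273.8 416.9] 0.77 z10: [ 343.9 -557.5]
  m [246. 423.] 0.9 3980 (array([ 362.2, -555.7]), 131, 81, np.float64(0.388))
  m [117. 273.] 0.81 2401 (array([ 507.9, -369. ]), 165, 79, np.float64(0.125))
t 19.25 pos [ 444.9 -365.2  245.8] yaw 0.158 j6 0.61 op 1.0 gf 0.0 | togo units [ 3.564 -7.536 -0.069] turn 2.498
```

View pics/w6.png

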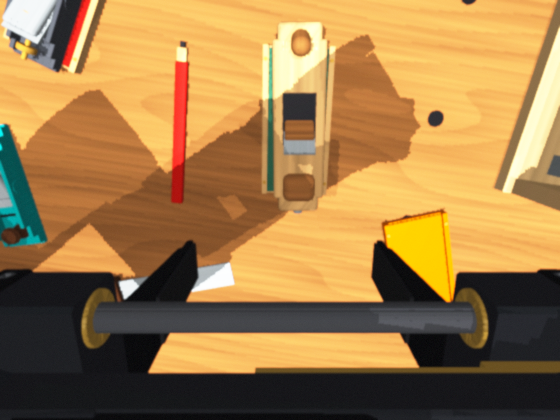

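The wooden plane is at (117,300) on the green felt, the orange cradle at (245,423) is left alone, and the pencil is at (125,180). I hover and re-measure.

```bash
python3 - <<'E'
from h import *
togo(510,-370,130,.14)
E
python3 -m inch '[[[0.1,0,0.2],0.1,-1],[[0.2,0.05,0.3],0.1,-1],[[0.25,0.05,0.4],0,-1],[[0.25,0.05,0.4],0,-1],[[0.15,0.05,0.4],0,-1],[[0.1,0.05,0.2],0,-1],[[0,0,0],0,-1],[[0,0,0],0,-1],[[0,0,0],0,-1],[[0,0,0],0,-1]]'
python3 look.py w7 wooden_plane
python3 - <<'E'
from h import *
togo(510,-370,26,.14)
E
```

```text
t 19.25 pos [ 444.9 -365.2  245.8] yaw 0.158 j6 0.61 op 1.0 gf 0.0 | togo units [1.058 0.25  1.931] turn 0.206
t: 20.5
eef_pos: [509.4, -371.2, 132.6]
tcp_rot: [3.141, -0.001, 0.14]
ft_force: [-0.4, -0.2, 0.2]
opening: 1.002
grip_force: 0.0
cam [ 587. -360.  302.]
wooden_plane [199.6 282.4] 0.67 z10: [ 509.8 -369.8]
  m [190. 281.] 0.95 15399 (array([ 508.8, -370.1]), 200, 64, np.float64(0.163))
t 20.65 pos [ 509.4 -371.1  132.2] yaw 0.14 j6 0.7 op 1.005 gf 0.0 | togo units [ 2.382 -7.845 -1.964] turn 2.297
t 20.65 pos [ 509.4 -371.1  132.2] yaw 0.14 j6 0.7 op 1.005 gf 0.0 | togo units [ 0.013 -0.016  1.77 ] turn 0.005
```

View pics/w7.png

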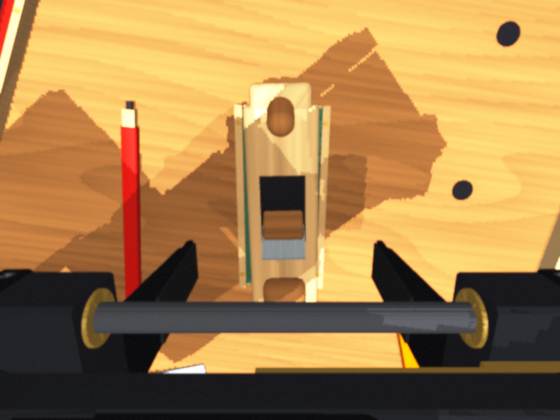

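The wooden plane is centred at column 281, parallel to the fingers, and the pencil at (200,130) is clear. I grip it.

```bash
python3 t.py w6 w7 120.4 295.6 199.6 282.4
python3 -m inch '[[[0,0,0.2],0,-1],[[0,0,0.4],0,-1],[[0,0,0.4],0,-1],[[0,0,0.4],0,-1],[[0,0,0.25],0,-1],[[0,0,0.12],0,-1],[[0,0,0],0,0],[[0,0,0],0,1],[[0,0,0],0,1],[[0,0,0],0,1]]'
python3 -m inch '[[[0,0,0],0,1],[[0,0,0],0,1],[[0,0,0],0,1],[[0,0,-0.1],0,1],[[0,0,-0.3],0,1],[[0,0,-0.4],0,1],[[0,0,-0.5],0,1],[[0,0,-0.5],0,1],[[0,0,-0.4],0,1],[[0,0,-0.2],0,1]]'
python3 - <<'E'
from h import *
togo(587,115.6,170,-.06)
E
```

```text
[ 511.  -368.8   14.5] 1.8
t: 21.9
eef_pos: [509.5, -371.1, 26.1]
tcp_rot: [3.141, -0.0, 0.141]
ft_force: [-0.8, -0.0, 0.2]
opening: 0.637
grip_force: 0.0
t: 23.15
eef_pos: [509.6, -371.2, 171.7]
tcp_rot: [3.14, -0.001, 0.141]
ft_force: [0.0, 0.2, -6.8]
opening: 0.565
grip_force: 29.9
t 23.15 pos [ 509.6 -371.2  171.7] yaw 0.141 j6 0.7 op 0.565 gf 29.9 | togo units [ 2.414 -7.853  0.028] turn 2.298
```

```bash
python3 -m inch '[[[0.05,-0.2,0],0,1],[[0.1,-0.35,0],0,1],[[0.15,-0.5,0],0,1],[[0.15,-0.5,0],0,1],[[0.15,-0.5,0],0,1],[[0.15,-0.5,0],0,1],[[0.15,-0.5,0],0,1],[[0.15,-0.5,0],0,1],[[0.15,-0.5,0],0,1],[[0.15,-0.5,0],0,1]]'
python3 -m inch '[[[0.15,-0.5,0],0,1],[[0.15,-0.5,0],0,1],[[0.15,-0.5,0],0,1],[[0.15,-0.5,0],0,1],[[0.15,-0.5,0],0,1],[[0.2,-0.4,0],0,1],[[0.16,-0.3,0],0,1],[[0.1,-0.1,0],0.3,1],[[0,0,0],0.5,1],[[0,0,0],0.5,1]]'
python3 -m inch '[[[0,0,0],0.5,1],[[0,0,0],0.4,1],[[0,0,0],0.1,1],[[0,0,0.1],0,1],[[0,0,0.3],0,1],[[0,0,0.4],0,1],[[0,0,0.4],0,1],[[0,0,0.2],0,1],[[0,0,0],0,1],[[0,0,0],0,1]]'
python3 look.py w8 long_cradle wooden_plane
python3 - <<'E'
from h import *
togo(587,115.6,27,-.06)
E
```

```text
t: 24.4
eef_pos: [550.6, -86.8, 168.7]
tcp_rot: [-3.141, 0.002, 0.141]
ft_force: [-0.8, -0.1, -5.5]
opening: 0.566
grip_force: 29.9
t: 25.65
eef_pos: [595.3, 116.6, 169.2]
tcp_rot: [3.141, 0.001, 0.024]
ft_force: [-0.5, -0.2, -6.0]
opening: 0.568
grip_force: 29.9
t: 26.9
eef_pos: [596.0, 116.9, 86.4]
tcp_rot: [-3.141, -0.001, -0.06]
ft_force: [-0.2, 1.0, -6.7]
opening: 0.567
grip_force: 29.9
cam [674. 112. 256.]
  m [256. 121.] 0.62 535 (array([571.9, 241. ]), 28, 15, np.float64(0.29))
wooden_plane [245.5 283.8] 0.57 z10: [572.2 118.2]
  m [194. 284.] 0.77 32104 (array([582.6, 117.6]), 243, 91, np.float64(-0.039))
t 27.15 pos [595.7 116.9  86.2] yaw -0.06 j6 1.72 op 0.565 gf 29.9 | togo units [-0.177  0.042 -2.73 ] turn -0.002
t 27.15 pos [595.7 116.9  86.2] yaw -0.06 j6 1.72 op 0.565 gf 29.9 | togo units [-0.144  0.03   0.986] turn -0.002
```

View pics/w8.png

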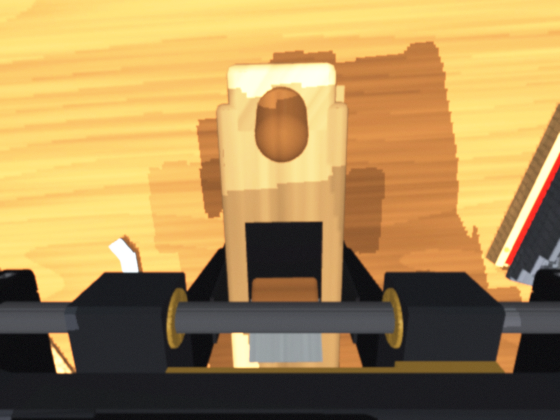

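The held wooden plane hides the blue cradle, so I check the cradle centre from the earlier pictures.

Run:
```python
from h import *; import pickle
a,b=[pickle.load(open(f+'.pkl','rb')) for f in ('w2','w3')]
print([np.round(atz(b,r,12)[:2]) for r in ((8,322),(9,388),(171,321),(173,377))])
print([np.round(atz(a,r,12)[:2]) for r in ((181,228),(181,290))])
for q in (a,b):
    hsv=cv2.cvtColor(q['pixels'],cv2.COLOR_RGB2HSV); m=cv2.inRange(hsv,(108,120,50),(125,255,255)); m[250:]=0
    n,l,s,c=cv2.connectedComponentsWithStats(m); i=1+s[1:,4].argmax(); print(s[i],rect(q,l==i,10))
```

```text
[array([690., 150.]), array([684.,  70.]), array([489., 157.]), array([482.,  80.])]
[array([487., 159.]), array([483.,  82.])]
[ 224    0   60  179 5674] (array([585.5, 115.7]), 195, 63, np.float64(-0.054))
[ 326   11   55  160 4211] (array([586.5, 115.2]), 197, 62, np.float64(-0.055))
```

```bash
python3 -m inch '[[[-0.15,0.03,0],0,1],[[0,0,0.15],0,1],[[0,0,0.3],0,1],[[0,0,0.25],0,1],[[0,0,0.15],0,1],[[0,0,0.08],0,1],[[0,0,0.04],0,1],[[0,0,0.01],0,1],[[0,0,0],0,1],[[0,0,0],0,1]]'
python3 - <<'E'
from h import *
togo(586.5,115.2,26,-.055)
E
```

```text
t: 28.4
eef_pos: [586.6, 115.6, 27.1]
tcp_rot: [3.142, -0.001, -0.06]
ft_force: [-0.0, 0.2, -5.7]
opening: 0.565
grip_force: 29.9
t 28.4 pos [586.6 115.6  27.1] yaw -0.06 j6 1.72 op 0.565 gf 29.9 | togo units [-0.001  0.007  0.018] turn -0.059
```

```bash
python3 -m inch '[[[0,0,0.02],0,1],[[0,0,0],0,1],[[0,0,0],0,0],[[0,0,0],0,-1],[[0,0,0],0,-1],[[0,0,0],0,-1],[[0,0,0],0,-1],[[0,0,-0.2],0,-1],[[0,0,-0.5],0,-1],[[0,0,-0.7],0,-1]]'
python3 -m inch '[[[0,0,-0.7],0,-1],[[0,0,-0.7],0,-1],[[0,0,-0.7],0,-1],[[0,0,-0.3],0,-1],[[0,0,0],0.4,-1],[[0,0,0],0.6,-1],[[0,0,0],0.6,-1],[[0,0,0],0.6,-1],[[0,0,0],0.6,-1],[[0,0,0],0.2,-1]]'
python3 look.py w9 wooden_plane iron_plane
python3 - <<'E'
from h import *
togo(510,-80,250,-.32)
E
```

```text
t: 29.65
eef_pos: [586.1, 115.6, 110.6]
tcp_rot: [3.141, 0.001, -0.06]
ft_force: [0.7, -0.2, -0.8]
opening: 1.001
grip_force: 0.0
t: 30.9
eef_pos: [586.1, 115.6, 252.7]
tcp_rot: [3.141, 0.001, -0.324]
ft_force: [0.0, 1.3, 0.8]
opening: 1.001
grip_force: 0.0
cam [660.  90. 422.]
wooden_plane [173.3 283.6] 0.75 z10: [587.7 115. ]
iron_plane [101.7 455.9] 0.92 z10: [603.8 -99.9]
iron_plane [285.6 432.5] 0.64 z10: [378.7 -26.6]
  m [264. 430.] 0.67 1949 (array([406.4, -32.9]), 111, 41, np.float64(0.47))
  m [ 97. 466.] 0.59 7452 (array([ 595.5, -108.7]), 153, 65, np.float64(-0.321))
t 31.15 pos [586.3 115.6 253.4] yaw -0.322 j6 1.98 op 1.002 gf 0.0 | togo units [-0.018  0.017  0.057] turn -2.997
t 31.15 pos [586.3 115.6 253.4] yaw -0.322 j6 1.98 op 1.002 gf 0.0 | togo units [-0.177  3.495  0.057] turn -0.018
```

View pics/w9.png

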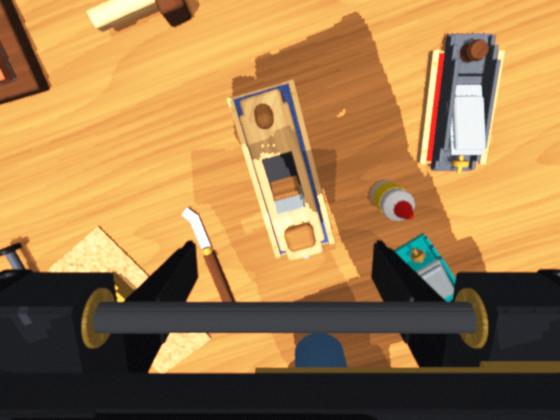

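The wooden plane sits in the blue cradle at (175,283), centred by measurement. Iron is at (100,465) in the red cradle. I move in front of it.

```bash
python3 -m inch '[[[0,0.2,0],0,-1],[[0,0.4,0],0,-1],[[0,0.5,0],0,-1],[[0,0.5,0],0,-1],[[0,0.5,0],0,-1],[[-0.1,0.5,0],0,-1],[[-0.1,0.5,0],0,-1],[[0,0.3,0],0,-1],[[0,0.1,0],0,-1],[[0,0,0],0,-1]]'
python3 look.py w10 iron_plane short_cradle
python3 - <<'E'
from h import *; import pickle
q=pickle.load(open('w10.pkl','rb'))
hsv=cv2.cvtColor(q['pixels'],cv2.COLOR_RGB2HSV); m=cv2.inRange(hsv,(170,150,90),(180,255,255))|cv2.inRange(hsv,(0,190,90),(5,255,255)); m[250:]=0
n,l,s,c=cv2.connectedComponentsWithStats(m)
for i in range(1,n):
    if s[i,4]>60: print(s[i],rect(q,l==i,10))
E
```

```text
t: 32.4
eef_pos: [508.8, -79.9, 253.6]
tcp_rot: [-3.142, -0.0, -0.322]
ft_force: [0.6, 0.0, 0.2]
opening: 1.002
grip_force: 0.0
cam [ 583. -105.  423.]
iron_plane [ 94.2 276.8] 0.74 z10: [ 600.3 -102. ]
iron_plane [277.6 280.7] 0.7 z10: [377.8 -31.8]
  m [ 91. 275.] 0.97 6279 (array([ 599.1, -101.6]), 153, 52, np.float64(-0.325))
  m [266. 270.] 0.8 3335 (array([386.4, -26.7]), 132, 58, np.float64(0.286))
  m [ 96. 301.] 0.92 2664 (array([ 594.8, -101.8]), 124, 79, np.float64(-0.341))
t 32.65 pos [508.8 -79.2 253.5] yaw -0.321 j6 1.61 op 0.998 gf 0.0 | togo units [ 0.183 -3.473  0.059] turn -2.992
[298  43  10 109 801] (array([ 585.8, -128.2]), 119, 9, np.float64(-0.322))
[250  44   7 108 410] (array([603.5, -73.3]), 118, 6, np.float64(-0.322))
[ 390   97   44  126 1456] (array([ 473.4, -233.2]), 161, 13, np.float64(0.037))
[199 192  16  16 200] (array([509.7,  21.7]), 19, 19, np.float64(-0.322))
```

View pics/w10.png

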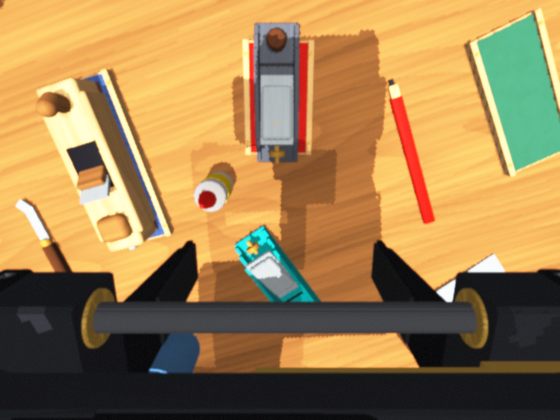

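The picture shows iron at (91,275) and the short cradle centred at about (97,278), roughly (594.8,-101.5) mm, yaw -0.325, 124x79 mm. The bottle is at (190,212), and the green cradle, now empty, is at (90,525).

```bash
python3 t.py w9 w10 101.7 455.9 94.2 276.8
python3 - <<'E'
from h import *
togo(600,-102,110,-.322)
E
```

```text
[ 601.8 -102.4    3.6] 2.5
t 32.65 pos [508.8 -79.2 253.5] yaw -0.321 j6 1.61 op 0.998 gf 0.0 | togo units [ 1.562 -0.12   2.392] turn 0.01
```

```bash
python3 -m inch '[[[0.1,0,0.2],0,-1],[[0.2,0,0.4],0,-1],[[0.3,-0.02,0.4],0,-1],[[0.3,-0.03,0.4],0,-1],[[0.3,-0.03,0.4],0,-1],[[0.2,-0.02,0.4],0,-1],[[0.16,-0.02,0.2],0,-1],[[0,0,0],0,-1],[[0,0,0],0,-1],[[0,0,0],0,-1]]'
python3 look.py w11 iron_plane
python3 - <<'E'
from h import *
togo(600,-102,20,-.322)
E
```

```text
t: 33.9
eef_pos: [599.7, -102.6, 110.6]
tcp_rot: [3.142, -0.001, -0.322]
ft_force: [-0.6, 0.1, -0.1]
opening: 1.0
grip_force: 0.0
cam [ 674. -128.  280.]
iron_plane [208.4 281.2] 0.6 z10: [ 599.5 -100.6]
  m [205. 281.] 0.88 11557 (array([ 594.5, -100.3]), 158, 53, np.float64(-0.323))
  m [367. 260.] 0.48 47 (array([458.6, -29.3]), 18, 5, np.float64(-1.389))
t 34.05 pos [ 599.7 -102.6  110.3] yaw -0.322 j6 1.61 op 0.997 gf 0.0 | togo units [-1.38  -3.363 -2.329] turn -3.002
t 34.05 pos [ 599.7 -102.6  110.3] yaw -0.322 j6 1.61 op 0.997 gf 0.0 | togo units [ 0.002 -0.011  1.504] turn 0.0
```

View pics/w11.png

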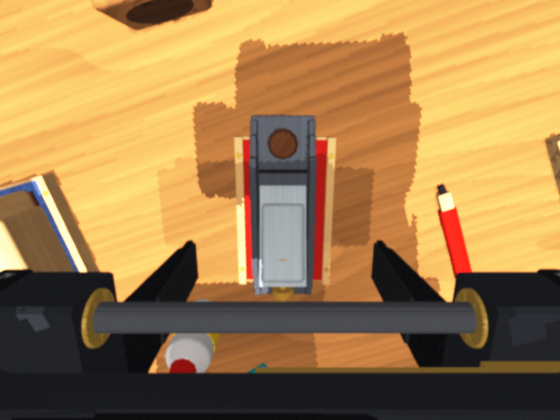

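Iron is centred at column 282 and aligned. I grip and lift.

```bash
python3 -m inch '[[[0,-0.02,0.2],0,-1],[[0,0,0.4],0,-1],[[0,0,0.4],0,-1],[[0,0,0.3],0,-1],[[0,0,0.15],0,-1],[[0,0,0.05],0,-1],[[0,0,0],0,0],[[0,0,0],0,1],[[0,0,0],0,1],[[0,0,0],0,1]]'
python3 -m inch '[[[0,0,0],0,1],[[0,0,0],0,1],[[0,0,0],0,1],[[0,0,-0.1],0,1],[[0,0,-0.3],0,1],[[0,0,-0.4],0,1],[[0,0,-0.5],0,1],[[0,0,-0.5],0,1],[[0,0,-0.3],0,1],[[0,0,0],0,1]]'
python3 - <<'E'
from h import *
togo(420,-350,150,.14)
E
```

```text
t: 35.3
eef_pos: [600.1, -101.5, 19.9]
tcp_rot: [3.142, -0.0, -0.322]
ft_force: [0.6, -0.3, 0.5]
opening: 0.636
grip_force: 0.0
t: 36.55
eef_pos: [600.4, -101.5, 147.6]
tcp_rot: [-3.142, -0.003, -0.322]
ft_force: [-0.7, -0.4, -8.1]
opening: 0.501
grip_force: 30.0
t 36.55 pos [ 600.4 -101.5  147.6] yaw -0.322 j6 1.62 op 0.501 gf 30.0 | togo units [-1.542  4.879 -0.041] turn -5.293
```

```bash
python3 -m inch '[[[-0.1,0.2,-0.1],0,1],[[-0.15,0.4,-0.1],0,1],[[-0.15,0.5,-0.1],0,1],[[-0.15,0.5,-0.1],0,1],[[-0.15,0.5,-0.1],0,1],[[-0.15,0.5,-0.1],0,1],[[-0.15,0.5,-0.1],0,1],[[-0.15,0.5,-0.1],0,1],[[-0.15,0.5,-0.1],0,1],[[-0.1,0.4,0],0,1]]'
python3 -m inch '[[[-0.1,0.3,0],0,1],[[-0.04,0.1,0],-0.3,1],[[0,0,0],-0.7,1],[[0,0,0],-0.9,1],[[0,0,0],-1,1],[[0,0,0],-1,1],[[0,0,0],-0.9,1],[[0,0,0],-0.5,1],[[0,0,0],0,1],[[0,0,0],0,1]]'
python3 look.py w12 medium_cradle
python3 - <<'E'
from h import *; import pickle
q=pickle.load(open('w12.pkl','rb'))
hsv=cv2.cvtColor(q['pixels'],cv2.COLOR_RGB2HSV); m=cv2.inRange(hsv,(55,60,30),(90,255,255)); m[270:]=0
n,l,s,c=cv2.connectedComponentsWithStats(m); i=1+s[1:,4].argmax();print(s[i],rect(q,l==i,10))
p=eyes.read_camera('top')
hsv=cv2.cvtColor(p['pixels'],cv2.COLOR_RGB2HSV); m=cv2.inRange(hsv,(55,60,30),(80,255,255)); m[:,:340]=0
n,l,s,c=cv2.connectedComponentsWithStats(m); i=1+s[1:,4].argmax();print(s[i],rect(p,l==i,10))
E
```

```text
t: 37.8
eef_pos: [433.3, -332.0, 199.5]
tcp_rot: [-3.141, 0.001, -0.323]
ft_force: [0.0, 0.0, -7.8]
opening: 0.499
grip_force: 30.0
t: 39.05
eef_pos: [419.1, -351.1, 199.5]
tcp_rot: [-3.141, 0.0, 0.14]
ft_force: [0.1, -0.5, -8.1]
opening: 0.505
grip_force: 30.0
cam [ 497. -341.  369.]
medium_cradle [270.8 451.1] 0.87 z10: [ 344.6 -556.6]
medium_cradle [ 98.8 313.4] 0.78 z10: [ 509.5 -368. ]
  m [244. 458.] 0.69 5848 (array([ 362.7, -555.5]), 131, 84, np.float64(0.377))
  m [ 67. 321.] 0.65 9622 (array([ 508.5, -369.3]), 164, 78, np.float64(0.129))
t 39.2 pos [ 419.3 -351.1  199.6] yaw 0.14 j6 0.61 op 0.503 gf 30.0 | togo units [ 3.82  -7.306 -0.841] turn 2.293
[ 282   13   70  167 7538] (array([ 507.4, -369.1]), 158, 64, np.float64(0.13))
[356 162  24  42 604] (array([ 528.8, -368.2]), 115, 63, np.float64(0.124))
```

View pics/w12.png

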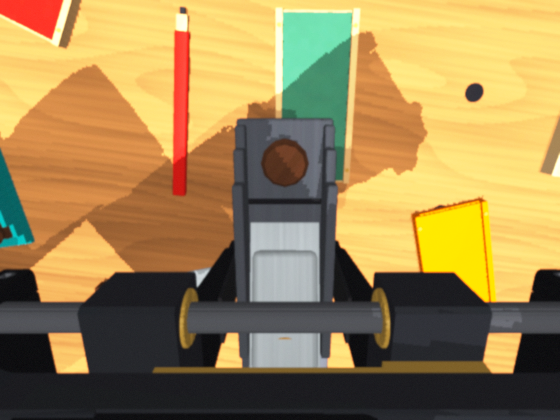

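The green cradle is visible at (95,315), measured at (508.5,-369), yaw 0.13. The orange one at (245,458) is ignored.

```bash
python3 - <<'E'
from h import *
togo(508.5,-369,60,.13)
E
python3 -m inch '[[[0.1,0.02,0.2],0.1,1],[[0.2,0.1,0.4],0,1],[[0.3,0.1,0.4],0,1],[[0.3,0.1,0.4],0,1],[[0.3,0.1,0.4],0,1],[[0.2,0.08,0.3],0,1],[[0.04,0,0.2],0,1],[[0,0,0],0,1],[[0,0,0],0,1],[[0,0,0],0,1]]'
python3 - <<'E'
from h import *
togo(508.5,-369,21,.13)
E
```

```text
t 39.25 pos [ 419.3 -351.1  199.6] yaw 0.14 j6 0.61 op 0.5 gf 30.0 | togo units [1.43  0.504 2.327] turn 0.117
t: 40.5
eef_pos: [508.9, -369.7, 62.5]
tcp_rot: [3.141, -0.001, 0.131]
ft_force: [-0.4, -0.1, -7.4]
opening: 0.505
grip_force: 30.0
t 40.5 pos [ 508.9 -369.7   62.5] yaw 0.131 j6 0.71 op 0.505 gf 30.0 | togo units [-0.006 -0.012  0.692] turn 0.017
```

```bash
python3 -m inch '[[[0,-0.01,0.15],0,1],[[0,0,0.25],0,1],[[0,0,0.15],0,1],[[0,0,0.1],0,1],[[0,0,0.04],0,1],[[0,0,0.02],0,1],[[0,0,0],0,1],[[0,0,0],0,1],[[0,0,0],0,0],[[0,0,0],0,-1]]'
python3 -m inch '[[[0,0,0],0,-1],[[0,0,0],0,-1],[[0,0,0],0,-1],[[0,0,-0.2],0,-1],[[0,0,-0.5],0,-1],[[0,0,-0.7],0,-1],[[0,0,-0.7],0,-1],[[0,0,-0.7],0,-1],[[0,0,-0.5],0,-1],[[0,0,0],0,-1]]'
python3 look.py w13 iron_plane
python3 - <<'E'
from h import *
togo(478.5,375,200,.35)
E
```

```text
t: 41.75
eef_pos: [509.6, -369.5, 19.6]
tcp_rot: [3.14, -0.002, 0.132]
ft_force: [0.4, 0.8, 0.6]
opening: 0.563
grip_force: 0.0
t: 43.0
eef_pos: [509.5, -369.3, 220.2]
tcp_rot: [3.138, -0.003, 0.132]
ft_force: [0.0, -0.1, -1.0]
opening: 0.999
grip_force: 0.0
cam [ 586. -359.  390.]
iron_plane [179.9 278.1] 0.61 z10: [ 509.6 -363.3]
  m [179. 283.] 0.68 5957 (array([ 504. , -369.6]), 157, 52, np.float64(0.15))
  m [251.   7.] 0.55 746 (array([391.9, -59.8]), 78, 26, np.float64(-0.093))
t 43.15 pos [ 508.5 -368.5  216.4] yaw 0.132 j6 0.71 op 1.0 gf 0.0 | togo units [ 2.323 -7.821 -0.56 ] turn 2.198
t 43.15 pos [ 508.5 -368.5  216.4] yaw 0.132 j6 0.71 op 1.0 gf 0.0 | togo units [  1.133 -12.35    0.273] turn -2.5
```

```bash
python3 -m inch '[[[0.02,-0.2,0],0,-1],[[0.05,-0.4,0],0,-1],[[0.05,-0.6,0],0,-1],[[0.05,-0.6,0],0,-1],[[0.05,-0.6,0],0,-1],[[0.05,-0.6,0],0,-1],[[0.05,-0.6,0],0,-1],[[0.05,-0.6,0],0,-1],[[0.05,-0.6,0],0,-1],[[0.05,-0.6,0],0,-1]]'
python3 -m inch '[[[0.05,-0.6,0],0,-1],[[0.05,-0.6,0],0,-1],[[0.05,-0.6,0],0,-1],[[0.05,-0.6,0],0,-1],[[0.05,-0.6,0],0,-1],[[0.05,-0.6,0],0,-1],[[0.05,-0.6,0],0,-1],[[0.05,-0.6,0],0,-1],[[0.05,-0.6,0],0,-1],[[0.05,-0.6,0],0,-1]]'
python3 -m inch '[[[0.05,-0.5,0],-0.3,-1],[[0.05,-0.3,0],-0.6,-1],[[0,-0.15,0],-0.7,-1],[[0,0,0],-0.6,-1],[[0,0,0],-0.3,-1],[[0,0,0],0,-1],[[0,0,0],0,-1],[[0,0,0],0,-1],[[0,0,0],0,-1],[[0,0,0],0,-1]]'
python3 look.py w14 brass_plane
python3 - <<'E'
from h import *
togo(478.3,375.2,100,.35)
E
```

```text
t: 44.4
eef_pos: [493.2, -41.5, 216.8]
tcp_rot: [-3.141, 0.0, 0.133]
ft_force: [-0.2, 0.3, 0.8]
opening: 0.999
grip_force: 0.0
t: 45.65
eef_pos: [474.9, 318.7, 216.8]
tcp_rot: [3.141, 0.001, 0.133]
ft_force: [0.3, 0.1, 0.2]
opening: 1.001
grip_force: 0.0
t: 46.9
eef_pos: [474.0, 374.0, 217.0]
tcp_rot: [3.141, 0.0, 0.35]
ft_force: [-0.5, 0.9, 0.5]
opening: 1.003
grip_force: 0.0
cam [547. 401. 387.]
brass_plane [176.1 286.4] 0.87 z10: [479.7 373.5]
  m [175. 285.] 0.63 3671 (array([472.5, 372.6]), 120, 43, np.float64(0.339))
t 47.05 pos [474.  374.1 217. ] yaw 0.35 j6 1.78 op 0.999 gf 0.0 | togo units [ 0.258  4.69  -0.551] turn 4.697
t 47.05 pos [474.  374.1 217. ] yaw 0.35 j6 1.78 op 0.999 gf 0.0 | togo units [0.074 0.007 1.949] turn -0.001
```

Brass is where I parked it, so I regrip at tip height 12.

```bash
python3 -m inch '[[[0.04,0,0.2],0,-1],[[0.03,0,0.5],0,-1],[[0,0,0.6],0,-1],[[0,0,0.6],0,-1],[[0,0,0.6],0,-1],[[0,0,0.5],0,-1],[[0,0,0.25],0,-1],[[0,0,0.15],0,-1],[[0,0,0.02],0,-1],[[0,0,0],0,-1]]'
python3 -m inch '[[[0,0,0],0,1],[[0,0,0],0,1],[[0,0,0],0,1],[[0,0,0],0,1],[[0,0,0],0,1],[[0,0,0],0,1],[[0,0,0],0,1],[[0,0,0],0,1],[[0,0,0],0,1],[[0,0,0],0,1]]'
python3 -m inch '[[[0,0,-0.1],0,1],[[0,0,-0.3],0,1],[[0,0,-0.5],0,1],[[0,0,-0.5],0,1],[[0,0,-0.5],0,1],[[0,0,-0.5],0,1],[[0,0,-0.3],0,1],[[0,0,0],0,1],[[0,0,0],0,1],[[0,0,0],0,1]]'
python3 - <<'E'
from h import *
togo(594.8,-101.5,180,-.325)
E
```

```text
t: 48.3
eef_pos: [478.3, 375.7, 12.5]
tcp_rot: [-3.141, -0.001, 0.35]
ft_force: [0.3, 0.1, 1.4]
opening: 0.999
grip_force: 0.0
t: 49.55
eef_pos: [477.9, 375.4, 11.7]
tcp_rot: [3.141, 0.0, 0.35]
ft_force: [-0.1, -0.7, -0.2]
opening: 0.419
grip_force: 29.9
t: 50.8
eef_pos: [477.5, 375.3, 172.9]
tcp_rot: [3.141, 0.002, 0.35]
ft_force: [-0.5, -1.5, -4.8]
opening: 0.419
grip_force: 29.9
t 50.8 pos [477.5 375.3 172.9] yaw 0.35 j6 1.78 op 0.419 gf 29.9 | togo units [-0.889  8.135 -0.118] turn 7.735
```

```bash
python3 -m inch '[[[0,0.2,0],0,1],[[-0.05,0.4,-0.1],0,1],[[-0.05,0.5,-0.1],0,1],[[-0.05,0.5,0],0,1],[[-0.05,0.5,0],0,1],[[-0.05,0.5,0],0,1],[[-0.05,0.5,0],0,1],[[-0.05,0.5,0],0,1],[[-0.05,0.5,0],0,1],[[-0.05,0.5,0],0,1]]'
python3 -m inch '[[[-0.05,0.5,0],0,1],[[-0.05,0.5,0],0,1],[[-0.05,0.5,0],0,1],[[-0.05,0.5,0],0,1],[[-0.05,0.5,0],0,1],[[-0.05,0.5,0],0,1],[[-0.05,0.4,0],0,1],[[-0.05,0.14,0],0.3,1],[[0,0,0],0.6,1],[[0,0,0],0.9,1]]'
python3 -m inch '[[[0,0,0],0.9,1],[[0,0,0],1,1],[[0,0,0],1,1],[[0,0,0],1,1],[[0,0,0],0.9,1],[[0,0,0],0.7,1],[[0,0,0],0.4,1],[[0,0,0],0,1],[[0,0,0],0,1],[[0,0,0],0,1]]'
python3 look.py w15 short_cradle
python3 - <<'E'
from h import *; import pickle
togo(594.8,-101.5,50,-.325)
E
```

```text
t: 52.05
eef_pos: [547.2, 105.3, 185.5]
tcp_rot: [3.142, 0.0, 0.35]
ft_force: [0.0, 0.7, -4.7]
opening: 0.421
grip_force: 29.9
t: 53.3
eef_pos: [597.1, -100.5, 185.7]
tcp_rot: [-3.141, 0.0, 0.19]
ft_force: [1.1, 0.4, -4.6]
opening: 0.418
grip_force: 29.9
t: 54.55
eef_pos: [597.4, -100.8, 185.8]
tcp_rot: [3.142, -0.0, -0.322]
ft_force: [0.4, -0.1, -6.1]
opening: 0.421
grip_force: 29.9
cam [ 671. -126.  356.]
  m [143. 288.] 0.66 2615 (array([ 639.6, -117. ]), 81, 34, np.float64(1.23))
t 54.7 pos [ 597.5 -100.8  185.8] yaw -0.322 j6 1.62 op 0.42 gf 29.9 | togo units [-1.334 -3.346 -1.07 ] turn -3.0
t 54.7 pos [ 597.5 -100.8  185.8] yaw -0.322 j6 1.62 op 0.42 gf 29.9 | togo units [-0.038  0.025  2.264] turn 0.037
```

```bash
python3 -m inch '[[[-0.04,0.03,0.2],0,1],[[0,0,0.4],0,1],[[0,0,0.5],0,1],[[0,0,0.5],0,1],[[0,0,0.4],0,1],[[0,0,0.2],0,1],[[0,0,0.05],0,1],[[0,0,0],0,1],[[0,0,0],0,1],[[0,0,0],0,1]]'
python3 - <<'E'
from h import *
togo(594.8,-101.5,18,-.325)
E
```

```text
t: 55.95
eef_pos: [594.8, -101.8, 51.4]
tcp_rot: [3.142, -0.001, -0.322]
ft_force: [-1.1, 0.9, -4.8]
opening: 0.418
grip_force: 29.9
t 55.95 pos [ 594.8 -101.8   51.4] yaw -0.322 j6 1.61 op 0.418 gf 29.9 | togo units [-0.002 -0.005  0.557] turn 0.035
```

```bash
python3 -m inch '[[[0,0,0.1],0,1],[[0,0,0.2],0,1],[[0,0,0.15],0,1],[[0,0,0.07],0,1],[[0,0,0.03],0,1],[[0,0,0.01],0,1],[[0,0,0],0,1],[[0,0,0],0,1],[[0,0,0],0,0],[[0,0,0],0,-1]]'
python3 -m inch '[[[0,0,0],0,-1],[[0,0,0],0,-1],[[0,0,0],0,-1],[[0,0,-0.2],0,-1],[[0,0,-0.5],0,-1],[[0,0,-0.7],0,-1],[[0,0,-0.7],0,-1],[[0,0,-0.6],0,-1],[[-0.3,0,-0.5],0,-1],[[-0.6,0,-0.3],0,-1]]'
python3 -m inch '[[[-0.6,0,-0.2],0,-1],[[-0.3,0,-0.1],0,-1],[[0,0,0],0,-1],[[0,0,0],0,-1],[[0,0,0],0,-1],[[0,0,0],0,-1],[[0,0,0],0,-1],[[0,0,0],0,-1],[[0,0,0],0,-1],[[0,0,0],0,-1]]'
python3 look.py w16 brass_plane short_cradle wooden_plane medium_cradle iron_plane
python3 - <<'E'
from h import *
for c in ('top','side'):
  p=eyes.read_camera(c)
  for n in "brass_plane iron_plane wooden_plane short_cradle medium_cradle long_cradle".split():
    for d in eyes.spot_point(n,p)[:2]: print(c,n,round(d['score'],2),np.round(atz(p,d['centre'],10)[:2]))
    if c=='top' and 'plane' in n:
      for d in eyes.cut_out(n,p)[:2]: print('  m',round(d['score'],2),rect(p,d['mask'],30))
E
```

```text
t: 57.2
eef_pos: [595.2, -101.9, 17.4]
tcp_rot: [-3.142, -0.001, -0.322]
ft_force: [0.4, -0.2, -0.3]
opening: 0.553
grip_force: 0.0
t: 58.45
eef_pos: [543.4, -84.7, 229.3]
tcp_rot: [-3.142, -0.003, -0.322]
ft_force: [0.6, 0.5, -0.1]
opening: 1.0
grip_force: 0.0
t: 59.7
eef_pos: [492.2, -67.5, 245.2]
tcp_rot: [3.142, -0.0, -0.322]
ft_force: [-1.2, -0.4, 0.5]
opening: 1.0
grip_force: 0.0
cam [566. -93. 415.]
brass_plane [ 79.7 286.7] 0.97 z10: [ 594.4 -105.2]
  m [ 79. 286.] 0.7 4048 (array([ 591.5, -101.6]), 115, 43, np.float64(-0.333))
  m [ 61. 537.] 0.63 6466 (array([ 508.3, -374.2]), 154, 62, np.float64(0.117))
  m [ 75. 265.] 0.61 4423 (array([ 595.2, -101.9]), 125, 81, np.float64(-0.321))
wooden_plane [145.5 419.5] 0.73 z10: [ 476.4 -230.1]
wooden_plane [146.7 110.5] 0.59 z10: [589.6 114.2]
  m [140.  99.] 0.72 11870 (array([587.6, 128.5]), 213, 81, np.float64(-0.046))
  m [ 77. 509.] 0.96 3449 (array([ 507.6, -365.8]), 166, 85, np.float64(0.134))
iron_plane [265.8 285.7] 0.91 z10: [379.3 -32.7]
iron_plane [ 76.1 535.1] 0.89 z10: [ 510.8 -367.9]
  m [263. 279.] 0.87 4097 (array(
[... 152 characters left out ...]
5.2] yaw -0.322 j6 1.62 op 1.0 gf 0.0 | togo units [ 0.505 -3.376 -0.079] turn -3.002
top iron_plane 0.87 [ 506. -373.]
  m 0.62 (array([ 508.3, -371.6]), 153, 56, np.float64(0.133))
top wooden_plane 0.73 [577. 114.]
  m 0.63 (array([588.3, 113.5]), 195, 63, np.float64(-0.036))
top medium_cradle 0.94 [ 335. -559.]
top medium_cradle 0.76 [ 508. -372.]
top long_cradle 0.54 [577. 112.]
side brass_plane 0.64 [ 599. -116.]
side brass_plane 0.29 [521.  14.]
side iron_plane 0.72 [ 511. -367.]
side iron_plane 0.7 [382. -29.]
side wooden_plane 0.6 [ 602. -109.]
side wooden_plane 0.58 [588. 126.]
side short_cradle 0.72 [590. -80.]
side medium_cradle 0.78 [ 347. -519.]
side long_cradle 0.87 [575. 130.]
```

All three planes measure within a few millimetres of their cradle centres, and the arm is clear.

```bash
python3 -c "
from cell import env
print(env.job_done())"
```

```text
the job is handed in; nothing more can be done
None
```

I handed the job in at about 60 s: the brass, iron and wooden planes are each in their own cradle, centred to within a few millimetres by the last camera measurements, though no verdict came back; the bottle, knife and pencil were kept clear but not re-measured.

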